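Depth-check an opened air cylinder on a screen-clamp bar

ROBOT

A 7-joint arm with a two-finger parallel gripper is mounted at the origin on the work surface. World frame = base frame: x ahead of the robot, y to its left, z up, the work surface at z = 0. Lengths are in mm, angles in rad, forces in N, time in s.
With the tool pointing down it reaches from about 425 to 950 mm from the base axis. Payload 16.7 kg.
Tool frame: the origin (TCP) lies at the very end of the fingers, on their centre line; the grasp point (between the pads) lies 19 mm behind it; z points along the fingers, y is the line along which they close (so a half turn about z gives the same grasp; the last joint's range is limited). The gripper opens to 94 mm and grips with 3 to 60 N. Pads are 16 mm wide; open, the fingers measure 119 mm over their backs; the gripper's body (75 mm by 177 mm) begins 78 mm behind the grasp point.
Start: joints at [-1.452, 0.426, 0.074, 1.606, -0.034, 1.111, -0.067], TCP at [179.268, 650.721, 205.467] pointing down, gripper open.
Joint ranges: [-2.85, 2.85], [-0.5, 2.14], [-1.23, 1.37], [0.21, 2.46], [-1.02, 4.16], [0.16, 2.05], [-2.73, 2.73]. Speed limits (rad/s): [1.89, 1.89, 2.39, 2.39, 3.01, 3.01, 3.01].

INTERFACE

Orientations are given as [roll, pitch, yaw] about the fixed x, y, z axes, in that order (R = Rz(yaw) Ry(pitch) Rx(roll)).
In Python, from workcell import r, get_image, job gives the robot as it stands. The module is installed in compiled form; this text tells all that it offers.
- The arm moves only by the shell command python3 -m crank 'ROWS'. ROWS is JSON, a list of rows, each a list of 7 numbers: the turn, a rotation vector about the tool's x, y, z in degrees, then the shift along the tool's x, y, z in mm, then the closure, from 0 (fully open) to 1 (shut). A call has exactly 10 rows; each row is the pose to reach, as a shift and turn from the pose commanded when the call began, along the tool's axes at that moment; what a row does not reach only later rows make up. A row lasts 1/12 s, in which the tool goes at most 41.7 mm and 7.16 degrees, less where a joint would pass 70% of its speed; a pose out of reach is approached as far as the arm can. A call with a gripper value outside its range is refused whole. The fingers move at their own pace and stop on an object; the grip force is fixed at half the most. Time passes only in rows, so rows that repeat a pose let the fingers close, or fill a call up. It gives the time, the measured TCP pose, the force, the opening and the grip force at its end, in the units of the state.
- r.observe(): the state, without advancing time (a new reading comes with each control period).
- get_image(name): name is "scene" or "top"; returns a dict with "color" (400x640x3 uint8, blue, green, red), "range_z" (400x640 float32, mm along the optical axis (not along the pixel's ray), 0 where there is no reading), "fx", "fy", "cx", "cy" (pixels), "world_from_camera" (4x4, takes a point from camera to world coordinates). Camera axes: x right, y up, looking along -z (the intrinsics and any distortion apply to the point x, -y, -z); pixel columns grow to the right and rows downward; lengths in mm; the calibration is good to about 2 mm. A picture is of the moment at which its call begins.
- job.job_done(): hands the job in; it is judged then, once.
The state is a dict: "t": time; "joints": joint angles; "dq": joint speeds; "joint_efforts": joint torques, N m; "position": TCP position; "tcp_rot": TCP orientation; "wrist_force": force on the tool from outside, world axes, zero at the start; "ft_torque": the same for the moment, N m; "width": finger opening in mm; "gripper_force": force on a finger pad.
Only numpy, scipy, OpenCV 4.12 (cv2) and the standard library are available. Lean on these libraries where they do the work, as an engineer would, in place of code of your own. Each camera call takes 0.05 s, during which the arm holds its last target. There are 200 camera calls.

TASK

One of the three air cylinders on the screen-clamp bar is open, with a red dust cap resting on its bore: lift the cap off and lay it flat in the blue parts tray. Then stand the depth gauge centrally over the open bore with its foot flat on the bar, push its rod down by the knob until it bottoms on the piston, and keep it lightly pressed there for about a second, without forcing the piston deeper. Let go and leave the gauge standing there with its rod bottomed, ready to be read; leave the loose pot, the spare piston and the jar where they are.

Things in the scene. Friction and masses are not known exactly. Their poses are not given: they have to be found in the camera images.
- bar: Fixed grey screen-clamp bar on the bench: 400 mm long along its y axis, 70 mm wide along x (78 mm at the 10 mm thick bottom rail), flat top 60 mm above the bench. Origin: centre of its underside. Three cylinder stations at -121, 0 and +121 mm along y: two with a pot, one open. At -60 and +60 mm along y stand black clamp knobs, 30 mm across, up to 45 mm above the bar's top.
- pot_a: Fixed closed cylinder station of the bar, carrying an upright aluminium pot 44 mm in diameter that rises 44 mm above the bar's top. Origin on the bench under the pot's axis.
- pot_b: The other closed cylinder station with its pot, exactly like pot_a.
- bore (a point): Centre of the mouth of the open blind bore, level with the flat top of the bar (60 mm above the bench). The bore is round, 25 mm across, and runs straight down; its bottom is the flat brass piston crown. x and y axes as the bar's: the seat is 70 mm wide along x and 100 mm long along y.
- piston_top (a point): Centre of the brass piston crown, 24 mm across, that closes the bore; 14 to 20 mm below the bore's mouth, different each time. The piston is held by its seals and starts to creep down only when pushed with more than about 45 N.
- cap_center (a point): Centre (half-way up) of the loose red plastic dust cap, a disc 36 mm in diameter and 16 mm high, about 15 g, resting flat on the open bore at the start. z axis up.
- tray_in (a point): Centre of the inner floor of the fixed open blue parts tray, 4 mm above the bench; the inside is 92 mm along its x and 122 mm along its y, walls 4 mm thick, rim 22 mm above the bench.
- gauge_center (a point): Gripping point of the loose depth gauge (0.35 kg), 26 mm above the underside of its foot. Steel foot 90 mm long (x), 26 wide (y), 10 high; on its middle a orange holder, 32 mm along x, 24 along y, top 34 mm above the underside, a brass thumbscrew 10 mm out of its +x face. Grip the holder on its y faces (24 mm). The rod and its knob rise above it.
- foot (a point): Centre of the underside of the gauge's foot; axes as the gauge: x along the foot, z up.
- rod_knob (a point): Centre of the flat top of the black press knob (18 mm in diameter, 6 mm thick) on the gauge's vertical rod; up to 67 mm above the underside of the foot when the rod is fully raised.
- rod_tip (a point): Lower end of the gauge's 6 mm steel rod; inside the foot, 1 to 4 mm above its underside, at the start.
- rod (a joint): How far the rod is pushed down in the gauge, in m, 0 to 0.026; at 0 its tip is 4 mm above the foot's underside. Starts between 0 and 0.003. The rod slides with a steady friction of about 1.6 N and stays where it is left.
- loose_pot: Bystander: loose aluminium cylinder pot standing on the bench close beside the gauge, 44 mm in diameter and 46 mm high; origin at the centre of its underside.
- spare_piston: Bystander: small brass piston with two black seals, standing on the bench, 27 mm in diameter and 36 mm high; origin at the centre of its underside.
- jar: Bystander: grease jar with yellow lid standing on the bench, 50 mm in diameter and 55 mm high; origin at the centre of its underside.
Not all that is in view belongs to the job. Of the things shaped like the part that bears cap_center, the red one is meant. Of the things that look like the part that bears gauge_center, the smaller one is meant.

How it is judged (in metres and radians):
On the way, in this order (a step that is already met when the one before it is completed fails the run):
1. the red cap lies flat in the tray, let go (x of cap_center in the frame of tray_in between -0.048 and 0.048 m and y of cap_center in the frame of tray_in between -0.063 and 0.063 m and z of cap_center in the frame of tray_in below 0.012 m and (angle between cap_center's own z axis and vertical below 0.15 rad or angle between cap_center's own z axis and vertical above 2.99 rad) and contact force between the fingers and cap below 0.1 N), for 0.2 s.
2. the gauge stands flat over the open bore, its rod is bottomed on the piston and kept pressed there (horizontal distance between foot and bore below 0.006 m and z of foot in the frame of bore between -0.002 and 0.002 m and angle between foot's own z axis and vertical below 0.05 rad and z of rod_tip in the frame of piston_top below 0.0015 m and contact force between the fingers and rod above 0.5 N), for 0.6 s.
At the end, for the whole second after the job is handed in: The cap lies flat in the tray, the gauge stands at rest with its foot flat on the bar (within 2 mm, 0.05 rad) and its middle within 6 mm of the bore's axis, and the rod's tip is within 1.5 mm of the piston crown (all of step 1 and horizontal distance between foot and bore below 0.006 m and z of foot in the frame of bore between -0.002 and 0.002 m and angle between foot's own z axis and vertical below 0.05 rad and z of rod_tip in the frame of piston_top below 0.0015 m and linear speed of each of gauge, cap below 0.02 m/s); the robot touches nothing.
It fails at once if the piston is pushed down by more than 1.5 mm (distance of piston_top from where it was at the start of the episode above 0.0015 m).
It fails at once if the loose aluminium pot is shifted by more than 15 mm or tipped over (distance of loose_pot from where it was at the start of the episode above 0.015 m or angle between loose_pot's own z axis and vertical above 0.3 rad).
It fails at once if the spare piston is shifted by more than 15 mm or tipped over (distance of spare_piston from where it was at the start of the episode above 0.015 m or angle between spare_piston's own z axis and vertical above 0.3 rad).
It fails at once if the grease jar is shifted by more than 15 mm or tipped over (distance of jar from where it was at the start of the episode above 0.015 m or angle between jar's own z axis and vertical above 0.3 rad).
It also fails if it takes over 61 s, if anything falls off the work surface, if the arm or the gripper's body presses on something with over 40 N, if the wrist force passes 120 N, or if a joint passes its speed limit or range.

## Working session

There is one attempt and no reset: what is moved stays moved. The work goes in short steps, Python scripts to look and compute and a shell command to move; the robot and the scene stay as the last step left them, time stands still between calls to the robot, and variables do not carry over. Pictures are saved under pics/ and viewed, at most 13 in all, crops included, and the job is handed in when it is done.

```bash
mkdir -p pics
cat > h.py <<'E'
import numpy as np, cv2
from workcell import r, get_image, job
def grab(n):
    d=get_image(n); return d
def pts(d):
    z=d["range_z"]; v,u=np.mgrid[0:400,0:640]
    p=np.stack([(u-d["cx"])/d["fx"]*z,-(v-d["cy"])/d["fy"]*z,-z,np.ones_like(z)],-1)
    return (p@np.array(d["world_from_camera"]).T)[...,:3]
E
python3 - <<'E'
from h import *
for n in("top","scene"):
    d=grab(n); cv2.imwrite(f"pics/{n}0.png",d["color"]); np.savez(f"{n}0.npz",c=d["color"],p=pts(d)); print(n,d["fx"],np.round(d["world_from_camera"],2).tolist())
s=r.observe(); print(s["t"],s["position"],s["tcp_rot"],s["wrist_force"],s["width"])
E
```

```text
top 389.4917123128714 [[-0.01, 1.0, -0.09, 448.17], [-1.0, -0.01, 0.01, 91.05], [0.01, 0.09, 1.0, 1114.26], [0.0, 0.0, 0.0, 1.0]]
scene 363.38101961103183 [[0.54, -0.46, 0.71, 1096.64], [0.84, 0.27, -0.47, -276.24], [0.02, 0.85, 0.53, 509.86], [0.0, 0.0, 0.0, 1.0]]
0.1 [179.21204946 650.38637417 204.87868146] [-3.14049099e+00  1.26095224e-04  2.87279505e+00] [-0.38407719 -0.32041124  0.06020961] 93.89865942701067
```

View pics/top0.png

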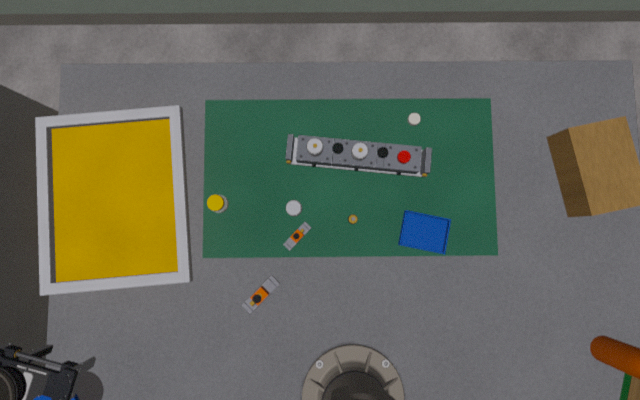

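View pics/scene0.png

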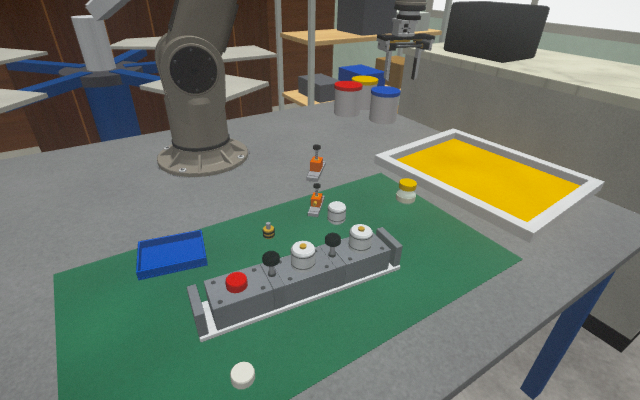

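The top view shows the red cap at (404,157) on the bar and a white cap-like disc at (414,119). There are gauges at (297,236), smaller, and (260,295), larger. The tray is at (425,231), the loose pot at (293,208), the spare piston at (353,219) and the jar at (216,203). The red disc and the smaller gauge are the ones meant. I'll confirm that in a crop and by measured size.

Run:
```python
from h import *
f=np.load("top0.npz"); c=f["c"]; p=f["p"]
hsv=cv2.cvtColor(c,cv2.COLOR_BGR2HSV).astype(int); H,S,V=hsv[...,0],hsv[...,1],hsv[...,2]
v,u=np.mgrid[0:400,0:640]
def box(a,b,x,y): return (u>=a)&(u<=b)&(v>=x)&(v<=y)
def rep(n,m):
    q=p[m]; (cx,cy),(w,h),a=cv2.minAreaRect(q[:,:2].astype(np.float32))
    print(n,m.sum(),"med",np.median(q,0).round(1),"z",q[:,2].min().round(),q[:,2].max().round(),"rect",round(cx,1),round(cy,1),round(w),round(h),round(a,1))
red=((H<8)|(H>172))&(S>150)&(V>90)
rep("cap",red&box(390,420,140,170))
org=(H>4)&(H<18)&(S>150)
rep("orgS",org&box(280,315,220,255)); rep("orgL",org&box(235,285,270,320))
rep("gaugeS",box(278,316,218,255)&(p[...,2]>6))
rep("footS",box(278,316,218,255)&(p[...,2]>5)&(p[...,2]<14))
rep("knobS",box(278,316,218,255)&(p[...,2]>50))
rep("gaugeL",box(235,285,270,320)&(p[...,2]>6))
rep("tray",(H>100)&(H<125)&(S>150)&box(390,460,200,260))
rep("traytop",(p[...,2]>17)&box(390,460,200,260))
rep("bartop",(p[...,2]>54)&(p[...,2]<66)&box(280,440,125,185))
rep("potA",(p[...,2]>95)&box(300,330,130,165)); rep("potB",(p[...,2]>95)&box(345,375,135,170))
rep("lpot",(p[...,2]>38)&box(280,306,195,222))
for n,(a,b,x,y) in dict(spare=(345,361,210,228),jar=(204,230,190,216)).items(): rep(n,(p[...,2]>15)&box(a,b,x,y))
g=cv2.resize(c[200:320,230:320],None,fx=5,fy=5,interpolation=2); g2=cv2.resize(c[100:260,380:460],(300,600),interpolation=2)
cv2.imwrite("pics/crop1.png",np.hstack([g,g2[:g.shape[0]]]))
```

```text
cap 124 med [ 652.3 -144.3   74.1] z 69.0 79.0 rect 652.1 -145.0 30 33 3.7
orgS 77 med [441.6 147.5  32.7] z 7.0 66.0 rect 440.6 149.2 23 31 44.8
orgL 119 med [286.4 244.7  42. ] z 30.0 86.0 rect 280.0 250.1 29 40 44.5
gaugeS 275 med [441.9 146.1  10.9] z 6.0 1114.0 rect 440.0 142.3 49 100 37.2
footS 174 med [430.5 153.1   8.2] z 5.0 13.0 rect 437.6 138.9 46 99 46.1
knobS 39 med [442.  148.6  64.6] z 60.0 1114.0 rect 441.0 123.9 14 66 0.8
gaugeL 516 med [286.4 244.7  13.9] z 6.0 1114.0 rect 341.1 188.8 32 290 44.4
tray 1727 med [ 447.6 -212.9    3.3] z -5.0 1114.0 rect 467.6 -100.1 370 105 79.9
traytop 261 med [ 448.2 -203.5   20.4] z 17.0 1114.0 rect 468.8 -96.5 363 104 80.3
bartop 2581 med [662.1 -38.3  58.6] z 54.0 66.0 rect 666.8 -23.3 400 71 84.2
potA 185 med [678.5  98.3  98.6] z 95.0 1114.0 rect 573.5 98.9 40 250 89.0
potB 194 med [665.1 -22.8  98.7] z 95.0 1114.0 rect 571.3 37.2 41 266 57.5
lpot 196 med [518.5 157.6  44.2] z 38.0 1114.0 rect 491.8 130.0 117 41 44.5
spare 74 med [487.3  -6.3  20.9] z 15.0 1114.0 rect 466.5 34.5 25 118 26.1
jar 296 med [533.1 365.3  52.1] z 15.0 1114.0 rect 484.0 245.9 314 48 68.3
```

View pics/crop1.png

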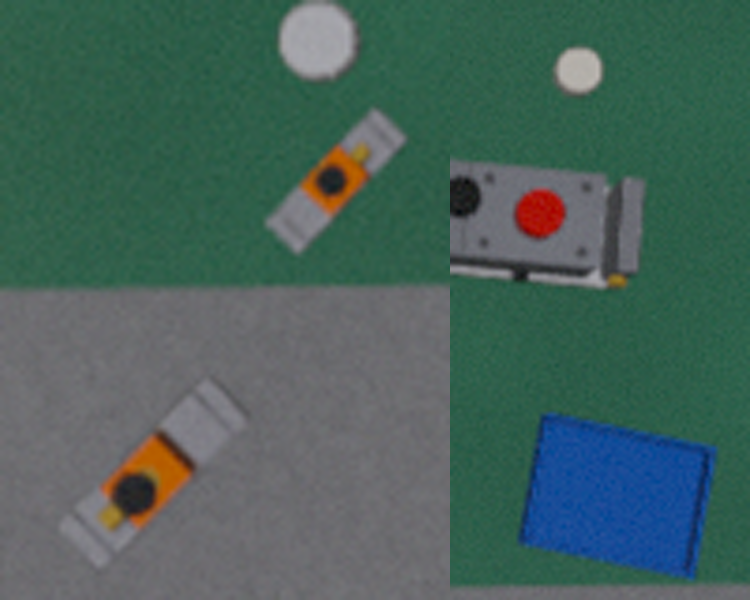

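The crop confirms it: the red cap sits on the bar, and the white disc on the mat is a decoy. The smaller gauge (foot about 90 mm) is on the mat and the larger one is behind it. I'm setting out toward the cap, with the fingers to close along the bar's x (yaw 84°), and writing a helper for the tool-axis shifts.

```bash
cat >> h.py <<'E'
from scipy.spatial.transform import Rotation as R
def go(x,y,z,yaw):
    s=r.observe(); M=R.from_euler("xyz",s["tcp_rot"]); T=R.from_euler("xyz",[np.pi,0,np.radians(yaw)])
    print("turn",np.round((M.inv()*T).as_rotvec(degrees=True),1),"shift",np.round(M.inv().apply(np.array([x,y,z])-s["position"]),1),"t",s["t"],"F",np.round(s["wrist_force"],1),"w",round(s["width"],1))
E
python3 -m crank '[[0,0,80,-668,-640,0,0],[0,0,80,-668,-640,0,0],[0,0,80,-668,-640,0,0],[0,0,80,-668,-640,0,0],[0,0,80,-668,-640,0,0],[0,0,80,-668,-640,0,0],[0,0,80,-668,-640,0,0],[0,0,80,-668,-640,0,0],[0,0,80,-668,-640,0,0],[0,0,80,-668,-640,0,0]]'
python3 - <<'E'
from h import *
go(653,-144,160,84)
f=np.load("top0.npz"); c=f["c"]; p=f["p"]; v,u=np.mgrid[0:400,0:640]
hsv=cv2.cvtColor(c,cv2.COLOR_BGR2HSV).astype(int)
m=(u>=278)&(u<=316)&(v>=218)&(v<=255)&(p[...,2]>-20)&(p[...,2]<200)
def rr(n,m): print(n,np.round(cv2.minAreaRect(p[m][:,:2].astype(np.float32))[0],1),[np.round(a,1) for a in cv2.minAreaRect(p[m][:,:2].astype(np.float32))[1:]],p[m].mean(0).round(1))
rr("foot",m&(hsv[...,1]<60)); rr("gauge z>6",m&(p[...,2]>6)); rr("holdertop",m&(p[...,2]>27)&(p[...,2]<40)); rr("knob",m&(p[...,2]>58))
t=(hsv[...,0]>100)&(hsv[...,0]<125)&(hsv[...,1]>150)&(u>390)&(u<460)&(v>200)&(v<262)&(p[...,2]<60)&(p[...,2]>-20); rr("tray",t); rr("floor",t&(p[...,2]<9))
E
```

```text
t: 0.93
position: [393.2, 290.9, 205.4]
tcp_rot: [-3.141, -0.0, 1.617]
wrist_force: [0.9, 0.8, 0.3]
width: 93.8
gripper_force: 0.0
turn [-0.  -0.   8.6] shift [-446.4  239.6   45.3] t 0.9333 F [0.9 0.8 0.3] w 93.8
foot [440.1 150.2] [array([29. , 92.2]), np.float64(46.3)] [439.4 149.8  10.7]
gauge z>6 [439.6 140.9] [array([40.7, 99.3]), np.float64(46.1)] [441.1 148.4  22.3]
holdertop [443.8 147. ] [array([21.7, 38.9]), np.float64(44.6)] [442.2 147.9  32.1]
knob [440.6 150. ] [array([13.4, 13.4]), np.float64(89.5)] [440.8 149.8  63.8]
tray [ 447.5 -213.5] [array([139.3, 101.2]), np.float64(77.9)] [ 448.1 -212.5    5.5]
floor [ 445.8 -213.4] [array([138.7,  97.8]), np.float64(78.0)] [ 447.9 -212.6    2.7]
```

```bash
python3 -m crank '[[0,0,8.6,-446,240,0,0],[0,0,8.6,-446,240,0,0],[0,0,8.6,-446,240,0,0],[0,0,8.6,-446,240,0,0],[0,0,8.6,-446,240,0,0],[0,0,8.6,-446,240,0,0],[0,0,8.6,-446,240,0,0],[0,0,8.6,-446,240,0,0],[0,0,8.6,-446,240,0,0],[0,0,8.6,-446,240,0,0]]'
python3 -c "
from h import *
go(653,-144,130,84)"
```

```text
t: 1.77
position: [609.6, -65.0, 205.2]
tcp_rot: [-3.141, -0.0, 1.473]
wrist_force: [0.7, 0.7, 0.8]
width: 94.1
gripper_force: 0.0
turn [-0.  -0.   0.4] shift [-74.4  51.   75.2] t 1.7667 F [0.7 0.7 0.8] w 94.1
```

```bash
python3 -m crank '[[0,0,0,-37,25,20,0],[0,0,0,-74,51,20,0],[0,0,0,-74,51,40,0],[0,0,0,-74,51,75,0],[0,0,0,-74,51,75,0],[0,0,0,-74,51,75,0],[0,0,0,-74,51,75,0],[0,0,0,-74,51,75,0],[0,0,0,-74,51,75,0],[0,0,0,-74,51,75,0]]'
python3 - <<'E'
from h import *
go(653,-144,63,84)
d=grab("scene"); cv2.imwrite("pics/a.png",cv2.resize(d["color"][200:340,160:340],None,fx=4,fy=4))
E
```

```text
t: 2.6
position: [653.1, -141.4, 131.9]
tcp_rot: [3.14, -0.0, 1.473]
wrist_force: [0.5, -0.1, 0.8]
width: 93.9
gripper_force: 0.0
turn [ 0.1 -0.   0.4] shift [-2.6  0.  68.9] t 2.6 F [ 0.5 -0.1  0.8] w 93.9
```

View pics/a.png

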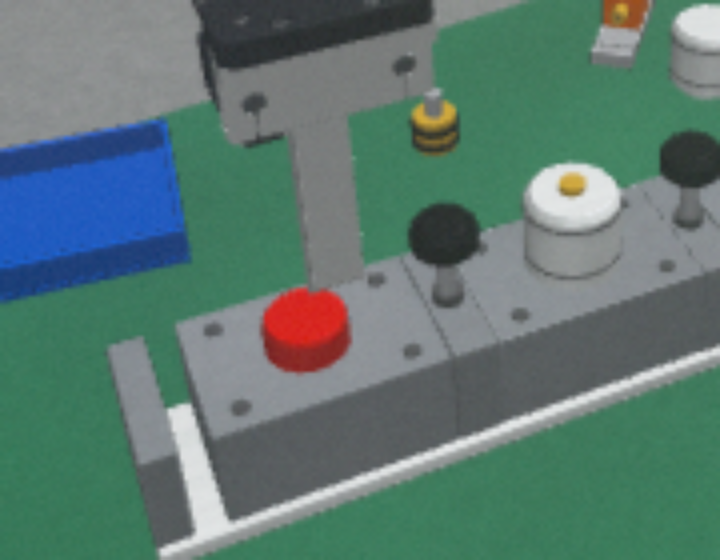

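The fingers hang in line above the red cap (crop 305,330), with the clamp knob clear of them. Now I descend and close.

```bash
python3 -m crank '[[0,0,0,-2,0,20,0],[0,0,0,-2,0,40,0],[0,0,0,-2,0,55,0],[0,0,0,-2,0,68,0],[0,0,0,-2,0,69,0],[0,0,0,-2,0,69,0],[0,0,0,-2,0,69,0.5],[0,0,0,-2,0,69,1],[0,0,0,-2,0,69,1],[0,0,0,-2,0,69,1]]'
python3 -m crank '[[0,0,0,0,0,0,1],[0,0,0,0,0,0,1],[0,0,0,0,0,0,1],[0,0,0,0,0,0,1],[0,0,0,0,0,0,1],[0,0,0,0,0,0,1],[0,0,0,0,0,-20,1],[0,0,0,0,0,-40,1],[0,0,0,0,0,-70,1],[0,0,0,0,0,-70,1]]'
python3 -c "
from h import *
go(447,-213,130,78)"
```

```text
t: 3.48
position: [652.7, -143.9, 62.2]
tcp_rot: [3.141, -0.0, 1.473]
wrist_force: [-0.0, 0.3, 0.6]
width: 70.8
gripper_force: 0.0
t: 4.32
position: [654.5, -144.9, 136.4]
tcp_rot: [3.136, 0.0, 1.472]
wrist_force: [0.7, -0.5, 0.0]
width: 35.1
gripper_force: 30.0
turn [ 0.3 -0.   6.3] shift [ -88.2 -199.8    5.3] t 4.3167 F [ 0.7 -0.5  0. ] w 35.1
```

```bash
python3 -m crank '[[0,0,6,-88,-200,0,1],[0,0,6,-88,-200,0,1],[0,0,6,-88,-200,0,1],[0,0,6,-88,-200,0,1],[0,0,6,-88,-200,0,1],[0,0,6,-88,-200,0,1],[0,0,6,-88,-200,0,1],[0,0,6,-88,-200,20,1],[0,0,6,-88,-200,60,1],[0,0,6,-88,-200,90,1]]'
python3 -c "
from h import *
go(447,-213,7,78)"
```

```text
t: 5.15
position: [446.2, -211.3, 40.1]
tcp_rot: [3.14, -0.0, 1.369]
wrist_force: [-0.1, -0.1, -0.8]
width: 34.8
gripper_force: 30.0
turn [ 0.1 -0.   0.5] shift [-1.5  1.1 33.1] t 5.15 F [-0.1 -0.1 -0.8] w 34.8
```

```bash
python3 -m crank '[[0,0,0,0,0,15,1],[0,0,0,0,0,25,1],[0,0,0,0,0,32,1],[0,0,0,0,0,32,1],[0,0,0,0,0,32,1],[0,0,0,0,0,32,0.45],[0,0,0,0,0,32,0.45],[0,0,0,0,0,32,0.45],[0,0,0,0,0,32,0.45],[0,0,0,0,0,32,0.45]]'
python3 -m crank '[[0,0,0,0,0,-20,0.45],[0,0,0,0,0,-40,0.45],[0,0,0,0,0,-80,0.3],[0,0,0,0,0,-120,0],[0,0,0,0,0,-140,0],[0,0,0,-40,0,-140,0],[0,0,0,-80,0,-140,0],[0,0,0,-80,0,-140,0],[0,0,0,-80,0,-140,0],[0,0,0,-80,0,-140,0]]'
python3 - <<'E'
from h import *
go(440,150,130,136)
E
```

```text
t: 5.98
position: [444.9, -211.8, 9.8]
tcp_rot: [3.141, -0.0, 1.368]
wrist_force: [-0.3, 0.4, 0.8]
width: 51.4
gripper_force: 0.0
t: 6.82
position: [428.3, -290.1, 149.3]
tcp_rot: [-3.141, -0.0, 1.367]
wrist_force: [0.5, 0.5, 0.3]
width: 93.9
gripper_force: 0.0
turn [ -0.   -0.  -57.7] shift [433.4 -77.5  19.5] t 6.8167 F [0.5 0.5 0.3] w 93.9
```

Run:
```python
from h import *
d=grab("top"); c=d["color"]; p=pts(d); v,u=np.mgrid[0:400,0:640]
hsv=cv2.cvtColor(c,cv2.COLOR_BGR2HSV).astype(int); H,S=hsv[...,0],hsv[...,1]
m=((H<8)|(H>172))&(S>150)&(u>385)&(u<470)&(v>190)&(v<270); print("cap",m.sum(),np.median(p[m],0).round(1), p[m].min(0).round(), p[m].max(0).round())
b=(np.hypot(p[...,0]-653,p[...,1]+144)<22); q=b&(p[...,2]<52)&(p[...,2]>20)
print("bore",q.sum(),p[q].mean(0).round(1),np.median(p[q],0).round(1), p[q].min(0).round(1),p[q].max(0).round(1))
cv2.imwrite("pics/b.png",np.hstack([cv2.resize(c[125:185,375:435],(480,480),interpolation=2),cv2.resize(c[195:265,390:430+20],(300,480),interpolation=2)]))
```

```text
cap 110 [ 444.4 -211.6   18.8] [ 430. -229.   13.] [ 461. -197.   25.]
bore 56 [ 656.8 -146.2   42.2] [ 656.7 -146.6   41.6] [ 645.1 -156.2   36.2] [ 666.  -134.8   51.3]
```

View pics/b.png

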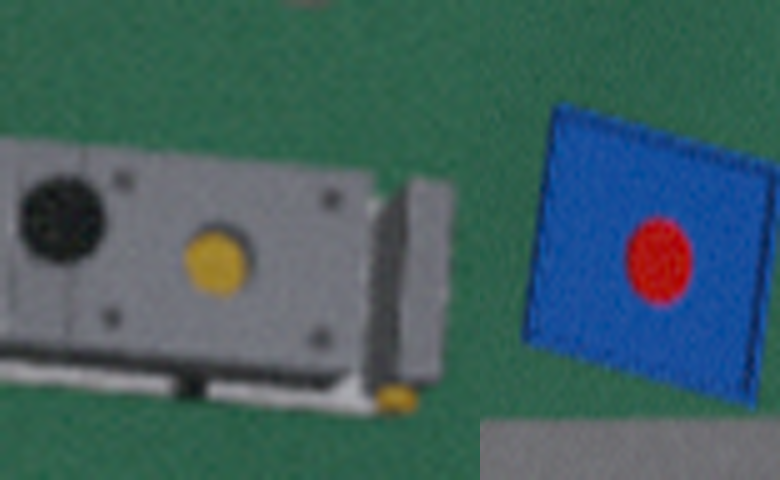

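The left half shows the open bore. The mouth is centred at about crop (221,259), which also matches the mean of the four screws, and the brass crown is visible inside it. The right half shows the red cap lying flat in mid-tray with its top at about 19 mm. Next I'll compute the bore position and move toward the gauge.

```bash
python3 - <<'E'
from h import *
d=grab("top"); W=np.array(d["world_from_camera"])
def at(u,v,z):
    k=W[:3,:3]@np.array([(u-d["cx"])/d["fx"],-(v-d["cy"])/d["fy"],-1]); o=W[:3,3]; return (o+k*(z-o[2])/k[2]).round(1)
print([at(375+a/8-.5,125+b/8-.5,60) for a,b in((221,259),(124,181),(332,199),(112,318),(320,338))], [k for k in d if 'dist' in k])
E
python3 -m crank '[[0,0,-58,433,-78,0,0],[0,0,-58,433,-78,0,0],[0,0,-58,433,-78,0,0],[0,0,-58,433,-78,0,0],[0,0,-58,433,-78,0,0],[0,0,-58,433,-78,0,0],[0,0,-58,433,-78,0,0],[0,0,-58,433,-78,0,0],[0,0,-58,433,-78,0,0],[0,0,-58,433,-78,0,0]]'
python3 - <<'E'
from h import *
go(440,150,110,136.3)
E
```

```text
[array([ 653.2, -143.1,   60. ]), array([ 680.6, -110.4,   60. ]), array([ 673.8, -181.9,   60. ]), array([ 633. , -105.1,   60. ]), array([ 625.5, -176.3,   60. ])] []
t: 7.75
position: [437.8, 129.4, 149.7]
tcp_rot: [3.141, -0.0, 2.384]
wrist_force: [1.7, -0.1, -0.2]
width: 93.7
gripper_force: 0.0
turn [ 0.  -0.   0.3] shift [12.6 16.4 39.7] t 7.75 F [ 1.7 -0.1 -0.2] w 93.7
```

```bash
python3 -m crank '[[0,0,0,6,8,15,0],[0,0,0,12.5,16.5,35,0],[0,0,0,12.5,16.5,65,0],[0,0,0,12.5,16.5,95,0],[0,0,0,12.5,16.5,110,0],[0,0,0,12.5,16.5,110,0],[0,0,0,12.5,16.5,110,0],[0,0,0,12.5,16.5,110,0],[0,0,0,12.5,16.5,110,0],[0,0,0,12.5,16.5,110,0]]'
python3 - <<'E'
from h import *
go(440.2,150,12.5,136.3)
d=grab("scene"); cv2.imwrite("pics/c.png",cv2.resize(d["color"][140:260,260:400],None,fx=5,fy=5,interpolation=2))
E
```

```text
t: 8.58
position: [441.7, 147.4, 40.6]
tcp_rot: [3.14, 0.0, 2.38]
wrist_force: [0.9, -0.1, 0.4]
width: 93.9
gripper_force: 0.0
turn [0.1 0.  0.1] shift [ 2.9  0.8 28.1] t 8.5833 F [ 0.9 -0.1  0.4] w 93.9
```

View pics/c.png

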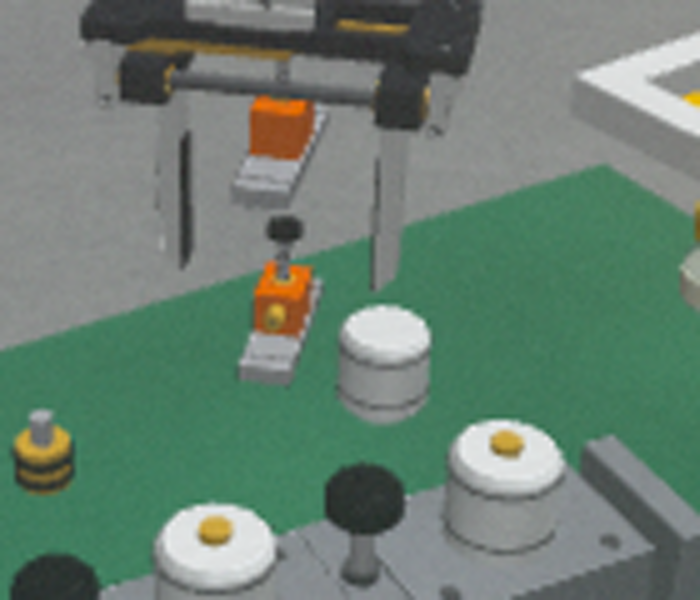

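The open fingers straddle the small gauge evenly: the holder is at crop (283,295), the fingers at 185 and 383, and the loose pot is clear of them. Going down to grip.

```bash
python3 -m crank '[[0,0,0,2,0.5,15,0],[0,0,0,2,0.5,28,0],[0,0,0,2,0.5,28,0],[0,0,0,2,0.5,28,0],[0,0,0,2,0.5,28,0],[0,0,0,2,0.5,28,0],[0,0,0,2,0.5,28,0],[0,0,0,2,0.5,28,0],[0,0,0,2,0.5,28,0],[0,0,0,2,0.5,28,0]]'
python3 -c "
from h import *
go(440.2,150,12.5,136.3)"
```

```text
t: 9.47
position: [440.1, 148.7, 11.6]
tcp_rot: [3.141, 0.0, 2.38]
wrist_force: [0.7, -0.8, 0.7]
width: 93.8
gripper_force: 0.0
turn [0.  0.  0.1] shift [ 0.8  1.  -0.9] t 9.4667 F [ 0.7 -0.8  0.7] w 93.8
```

```bash
python3 -m crank '[[0,0,0,1,1,-1,0],[0,0,0,1,1,-1,0.5],[0,0,0,1,1,-1,0.65],[0,0,0,1,1,-1,1],[0,0,0,1,1,-1,1],[0,0,0,1,1,-1,1],[0,0,0,1,1,-1,1],[0,0,0,1,1,-1,1],[0,0,0,1,1,-1,1],[0,0,0,1,1,-1,1]]'
python3 -m crank '[[0,0,0,0,0,0,1],[0,0,0,0,0,0,1],[0,0,0,0,0,0,1],[0,0,0,0,0,-10,1],[0,0,0,0,0,-30,1],[0,0,0,0,0,-60,1],[0,0,0,0,0,-90,1],[0,0,0,0,0,-120,1],[0,0,0,0,0,-140,1],[0,0,0,0,0,-140,1]]'
python3 -c "
from h import *
go(653.2,-143.5,160,174)"
```

```text
t: 10.3
position: [440.0, 150.0, 12.5]
tcp_rot: [-3.142, -0.0, 2.38]
wrist_force: [0.4, -0.1, 0.4]
width: 37.7
gripper_force: 0.0
t: 11.13
position: [441.5, 150.6, 156.6]
tcp_rot: [3.136, 0.001, 2.38]
wrist_force: [1.9, 0.2, -4.3]
width: 24.1
gripper_force: 30.0
turn [  0.3   0.2 -37.7] shift [-356.2  -66.7   -3.5] t 11.1333 F [ 1.9  0.2 -4.3] w 24.1
```

```bash
python3 -m crank '[[0,0,-37.7,-356,-67,0,1],[0,0,-37.7,-356,-67,0,1],[0,0,-37.7,-356,-67,0,1],[0,0,-37.7,-356,-67,0,1],[0,0,-37.7,-356,-67,0,1],[0,0,-37.7,-356,-67,0,1],[0,0,-37.7,-356,-67,0,1],[0,0,-37.7,-356,-67,0,1],[0,0,-37.7,-356,-67,0,1],[0,0,-37.7,-356,-67,0,1]]'
python3 -m crank '[[0,0,0,0,0,0,1],[0,0,0,0,0,0,1],[0,0,0,0,0,0,1],[0,0,0,0,0,0,1],[0,0,0,0,0,0,1],[0,0,0,0,0,0,1],[0,0,0,0,0,0,1],[0,0,0,0,0,0,1],[0,0,0,0,0,0,1],[0,0,0,0,0,0,1]]'
python3 - <<'E'
from h import *
go(653.2,-143.5,90,174)
d=grab("top"); c=d["color"];p=pts(d)
cv2.imwrite("pics/d0.png",cv2.resize(c[125:185,375:435],(480,480),interpolation=2))
d=grab("scene"); cv2.imwrite("pics/d.png",cv2.resize(d["color"][180:340,160:340],None,fx=4,fy=3.7,interpolation=2))
E
```

```text
t: 11.97
position: [651.7, -146.9, 151.3]
tcp_rot: [-3.141, -0.002, 3.037]
wrist_force: [0.6, -0.4, -3.6]
width: 23.6
gripper_force: 30.0
t: 12.8
position: [651.4, -144.0, 152.6]
tcp_rot: [-3.142, 0.0, 3.038]
wrist_force: [-1.0, -0.4, -3.9]
width: 23.8
gripper_force: 30.0
turn [-0.   0.   0.1] shift [-1.7  0.7 62.6] t 12.8 F [-1.  -0.4 -3.9] w 23.8
```

View pics/d.png

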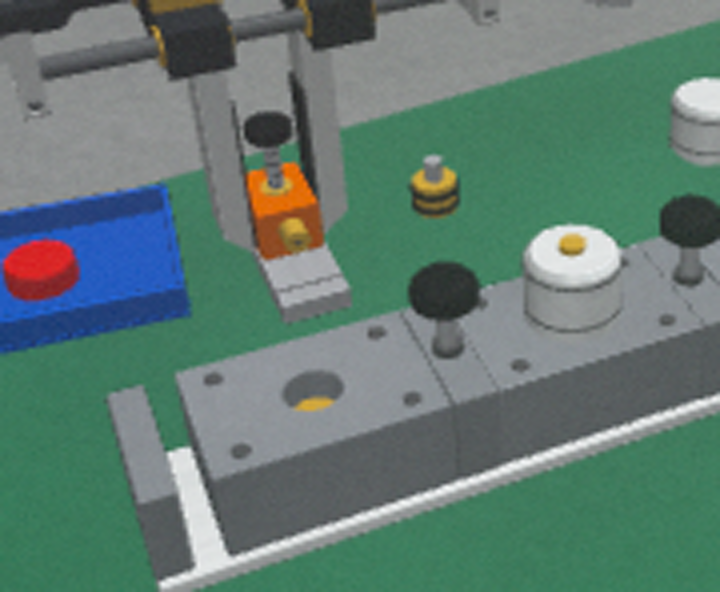

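The gauge is held upright with its foot aligned across the bar, above the open bore (crop 313,390). I'm lowering it to about 5 mm above the bar and will check it there.

```bash
python3 -m crank '[[0,0,0,-1.7,0.7,20,1],[0,0,0,-1.7,0.7,40,1],[0,0,0,-1.7,0.7,60,1],[0,0,0,-1.7,0.7,72,1],[0,0,0,-1.7,0.7,75,1],[0,0,0,-1.7,0.7,75,1],[0,0,0,-1.7,0.7,75,1],[0,0,0,-1.7,0.7,75,1],[0,0,0,-1.7,0.7,75,1],[0,0,0,-1.7,0.7,75,1]]'
python3 - <<'E'
from h import *
go(653.2,-143.5,73,174)
d=grab("scene"); np.savez("s1.npz",c=d["color"],p=pts(d)); cv2.imwrite("pics/e.png",cv2.resize(d["color"][220:340,180:330],None,fx=5,fy=5,interpolation=2))
p=pts(d);c=d["color"];hsv=cv2.cvtColor(c,cv2.COLOR_BGR2HSV).astype(int)
m=(np.hypot(p[...,0]-653,p[...,1]+143)<70)&(p[...,2]>115)&(p[...,2]<136)&(c.max(-1)<60)
q=p[m]; print("knob",m.sum(),np.median(q,0).round(1),q.min(0).round(1),q.max(0).round(1))
E
```

```text
t: 13.73
position: [653.7, -143.6, 78.3]
tcp_rot: [3.142, 0.001, 3.038]
wrist_force: [0.1, 0.5, -3.7]
width: 23.8
gripper_force: 30.0
turn [0.  0.1 0.1] shift [0.5 0.  5.3] t 13.7333 F [ 0.1  0.5 -3.7] w 23.8
knob 101 [ 657.1 -143.3  131.9] [ 646.8 -152.8  115.6] [ 663.2 -131.8  135.6]
```

View pics/e.png

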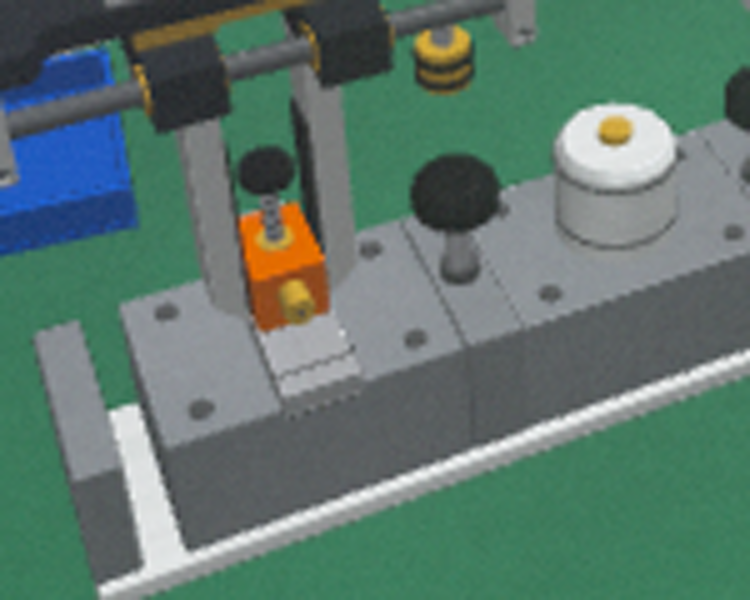

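Run:
```python
from h import *
d=grab("scene"); W=np.array(d["world_from_camera"])
def at(u,v,z):
    k=W[:3,:3]@np.array([(u-d["cx"])/d["fx"],-(v-d["cy"])/d["fy"],-1]); o=W[:3,3]; return (o+k*(z-o[2])/k[2]).round(1)
print("bore",at(237.8,284.9,60),"knob",at(232.9,253.5,129.5))
s=[at(180+a/5-.5,220+b/5-.5,60) for a,b in((166,312),(370,250),(415,339),(201,409))]; print(s,np.mean(s,0))
s=[at(180+a/5-.5,220+b/5-.5,75.8) for a,b in((282,390),(358,370))]; print("foot end top",s,np.mean(s,0))
```

```text
bore [ 653.4 -142.9   60. ] knob [ 653.4 -143.9  129.5]
[array([ 624.5, -176.4,   60. ]), array([ 632.5, -104.8,   60. ]), array([ 680.2, -109.8,   60. ]), array([ 672.3, -181.3,   60. ])] [ 652.375 -143.075   60.   ]
foot end top [array([ 692.9, -160.4,   75.8]), array([ 697.6, -136.8,   75.8])] [ 695.25 -148.6    75.8 ]
```

Bore, knob and foot agree within about 2 mm, so I'm setting it down.

```bash
python3 -m crank '[[0,0,0,0,0,2,1],[0,0,0,0,0,4,1],[0,0,0,0,0,5,1],[0,0,0,0,0,5.5,1],[0,0,0,0,0,6,1],[0,0,0,0,0,6,1],[0,0,0,0,0,6,1],[0,0,0,0,0,6,1],[0,0,0,0,0,6,1],[0,0,0,0,0,6,1]]'
```

```text
t: 14.67
position: [653.2, -143.5, 72.6]
tcp_rot: [3.141, 0.0, 3.038]
wrist_force: [-7.6, 1.9, 15.2]
width: 23.8
gripper_force: 30.0
```

```bash
python3 -m crank '[[0,0,0,0,0,-0.5,0.5],[0,0,0,0,0,-0.5,0.5],[0,0,0,0,0,-0.5,0.5],[0,0,0,0,0,-0.5,0.5],[0,0,0,0,0,-0.5,0.5],[0,0,0,0,0,-0.5,0.5],[0,0,0,0,0,-20,0.5],[0,0,0,0,0,-40,0.5],[0,0,0,0,0,-60,0.5],[0,0,0,0,0,-75,0.5]]'
python3 -m crank '[[0,0,0,0,0,-5,0.5],[0,0,0,0,0,-5,1],[0,0,0,0,0,-5,1],[0,0,0,0,0,-5,1],[0,0,0,0,0,-5,1],[0,0,0,0,0,-5,1],[0,0,0,0,0,-5,1],[0,0,0,0,0,-5,1],[0,0,0,0,0,-5,1],[0,0,0,0,0,-5,1]]'
python3 - <<'E'
from h import *
go(653.2,-143.5,130,174)
d=grab("scene"); cv2.imwrite("pics/f.png",cv2.resize(d["color"][220:340,180:330],None,fx=5,fy=5,interpolation=2))
E
```

```text
t: 15.5
position: [653.5, -143.8, 148.0]
tcp_rot: [-3.141, 0.001, 3.038]
wrist_force: [0.5, -1.3, 0.2]
width: 47.4
gripper_force: 0.0
t: 16.33
position: [653.2, -143.6, 151.4]
tcp_rot: [-3.142, -0.0, 3.038]
wrist_force: [-0.3, 0.2, 0.8]
width: 0.6
gripper_force: 0.0
turn [-0.  -0.   0.1] shift [ 0.   0.1 21.4] t 16.3333 F [-0.3  0.2  0.8] w 0.6
```

View pics/f.png

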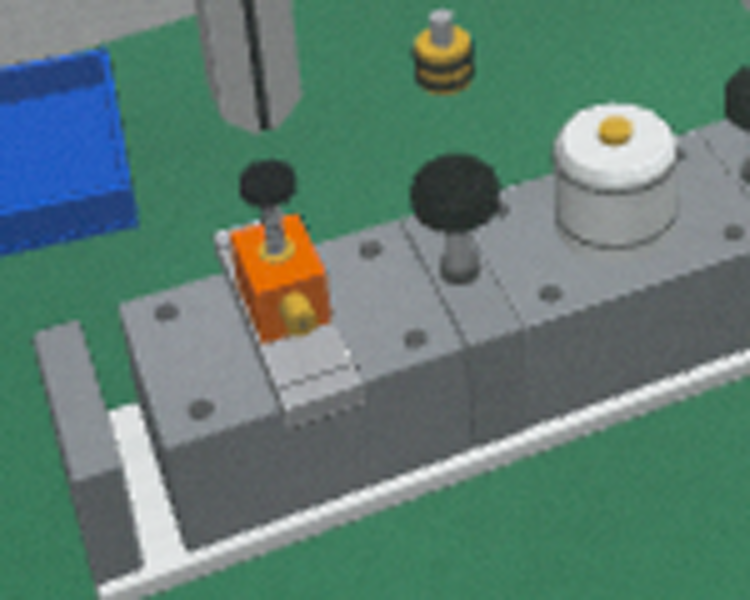

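The gauge stands flat over the bore, the rod is up and the closed fingertips are right above the knob (crop 268,183). I'll press the knob down to just above the shallowest possible stop (knob top ~109), then continue in small steps.

```bash
python3 -m crank '[[0,0,0,0,0,10,1],[0,0,0,0,0,20,1],[0,0,0,0,0,23,1],[0,0,0,0,0,26,1],[0,0,0,0,0,30,1],[0,0,0,0,0,34,1],[0,0,0,0,0,37,1],[0,0,0,0,0,40,1],[0,0,0,0,0,40,1],[0,0,0,0,0,40,1]]'
python3 -c "
from h import *
go(653.2,-143.5,105,174)
d=grab('scene'); cv2.imwrite('pics/g.png',d['color'])"
```

```text
t: 17.22
position: [653.3, -143.6, 111.4]
tcp_rot: [-3.142, -0.0, 3.038]
wrist_force: [-0.2, -0.6, 0.8]
width: 0.5
gripper_force: 0.0
turn [-0.  -0.   0.1] shift [0.1 0.1 6.4] t 17.2167 F [-0.2 -0.6  0.8] w 0.5
```

```bash
python3 -m crank '[[0,0,0,0,0,0.3,1],[0,0,0,0,0,0.6,1],[0,0,0,0,0,0.9,1],[0,0,0,0,0,1.2,1],[0,0,0,0,0,1.5,1],[0,0,0,0,0,1.8,1],[0,0,0,0,0,2,1],[0,0,0,0,0,2,1],[0,0,0,0,0,2,1],[0,0,0,0,0,2,1]]'
```

```text
t: 18.1
position: [653.3, -143.6, 109.5]
tcp_rot: [-3.142, 0.0, 3.038]
wrist_force: [0.5, 0.3, 0.9]
width: 0.4
gripper_force: 0.4
```

```bash
python3 -m crank '[[0,0,0,0,0,0.1,1],[0,0,0,0,0,0.2,1],[0,0,0,0,0,0.3,1],[0,0,0,0,0,0.4,1],[0,0,0,0,0,0.5,1],[0,0,0,0,0,0.6,1],[0,0,0,0,0,0.6,1],[0,0,0,0,0,0.6,1],[0,0,0,0,0,0.6,1],[0,0,0,0,0,0.6,1]]'
```

```text
t: 18.93
position: [653.2, -143.6, 108.9]
tcp_rot: [-3.142, 0.0, 3.038]
wrist_force: [1.7, -0.2, 1.2]
width: 0.6
gripper_force: 0.5
```

```bash
python3 -m crank '[[0,0,0,0,0,0.1,1],[0,0,0,0,0,0.2,1],[0,0,0,0,0,0.3,1],[0,0,0,0,0,0.4,1],[0,0,0,0,0,0.5,1],[0,0,0,0,0,0.6,1],[0,0,0,0,0,0.6,1],[0,0,0,0,0,0.6,1],[0,0,0,0,0,0.6,1],[0,0,0,0,0,0.6,1]]'
```

```text
t: 19.77
position: [653.2, -143.6, 108.2]
tcp_rot: [-3.142, -0.0, 3.038]
wrist_force: [1.3, -0.3, 0.5]
width: 0.5
gripper_force: 0.5
```

```bash
python3 -m crank '[[0,0,0,0,0,0.1,1],[0,0,0,0,0,0.2,1],[0,0,0,0,0,0.3,1],[0,0,0,0,0,0.4,1],[0,0,0,0,0,0.5,1],[0,0,0,0,0,0.6,1],[0,0,0,0,0,0.6,1],[0,0,0,0,0,0.6,1],[0,0,0,0,0,0.6,1],[0,0,0,0,0,0.6,1]]'
```

```text
t: 20.6
position: [653.2, -143.6, 107.7]
tcp_rot: [-3.142, -0.0, 3.038]
wrist_force: [1.2, 0.2, 0.1]
width: 0.4
gripper_force: 0.4
```

```bash
python3 -m crank '[[0,0,0,0,0,0.1,1],[0,0,0,0,0,0.2,1],[0,0,0,0,0,0.3,1],[0,0,0,0,0,0.4,1],[0,0,0,0,0,0.5,1],[0,0,0,0,0,0.6,1],[0,0,0,0,0,0.6,1],[0,0,0,0,0,0.6,1],[0,0,0,0,0,0.6,1],[0,0,0,0,0,0.6,1]]'
```

```text
t: 21.43
position: [653.2, -143.6, 107.0]
tcp_rot: [-3.142, -0.0, 3.038]
wrist_force: [0.5, -0.0, 0.8]
width: 0.7
gripper_force: 0.4
```

```bash
python3 -m crank '[[0,0,0,0,0,0.1,1],[0,0,0,0,0,0.2,1],[0,0,0,0,0,0.3,1],[0,0,0,0,0,0.4,1],[0,0,0,0,0,0.5,1],[0,0,0,0,0,0.6,1],[0,0,0,0,0,0.6,1],[0,0,0,0,0,0.6,1],[0,0,0,0,0,0.6,1],[0,0,0,0,0,0.6,1]]'
```

```text
t: 22.27
position: [653.2, -143.6, 106.4]
tcp_rot: [-3.142, -0.0, 3.038]
wrist_force: [-0.2, -1.0, 1.1]
width: 0.5
gripper_force: 0.4
```

```bash
python3 -m crank '[[0,0,0,0,0,0.1,1],[0,0,0,0,0,0.2,1],[0,0,0,0,0,0.3,1],[0,0,0,0,0,0.4,1],[0,0,0,0,0,0.5,1],[0,0,0,0,0,0.6,1],[0,0,0,0,0,0.6,1],[0,0,0,0,0,0.6,1],[0,0,0,0,0,0.6,1],[0,0,0,0,0,0.6,1]]'
```

```text
t: 23.1
position: [653.3, -143.5, 106.2]
tcp_rot: [3.142, 0.0, 3.038]
wrist_force: [-0.7, 0.5, 6.2]
width: 0.5
gripper_force: 2.9
```

Bottomed: the force rises to 6 N at z = 106.2, about 17 mm deep, which matches the camera's roughly 18 mm. I'll press a touch more and hold for over a second.

```bash
python3 -m crank '[[0,0,0,0,0,0.1,1],[0,0,0,0,0,0.2,1],[0,0,0,0,0,0.2,1],[0,0,0,0,0,0.2,1],[0,0,0,0,0,0.2,1],[0,0,0,0,0,0.2,1],[0,0,0,0,0,0.2,1],[0,0,0,0,0,0.2,1],[0,0,0,0,0,0.2,1],[0,0,0,0,0,0.2,1]]'
python3 -m crank '[[0,0,0,0,0,0,1],[0,0,0,0,0,0,1],[0,0,0,0,0,0,1],[0,0,0,0,0,0,1],[0,0,0,0,0,0,1],[0,0,0,0,0,0,1],[0,0,0,0,0,0,1],[0,0,0,0,0,0,1],[0,0,0,0,0,0,1],[0,0,0,0,0,0,1]]'
python3 -c "
from h import *
go(653.2,-143.5,105,174)
d=grab('scene'); cv2.imwrite('pics/h.png',cv2.resize(d['color'][220:340,180:330],None,fx=5,fy=5,interpolation=2))"
```

```text
t: 23.93
position: [653.3, -143.6, 106.1]
tcp_rot: [3.142, 0.0, 3.038]
wrist_force: [-0.8, 0.7, 7.5]
width: 0.3
gripper_force: 3.8
t: 24.77
position: [653.3, -143.6, 106.1]
tcp_rot: [3.142, 0.0, 3.038]
wrist_force: [-1.4, 0.5, 7.9]
width: 0.3
gripper_force: 3.8
turn [0.  0.  0.1] shift [0.2 0.1 1.1] t 24.7667 F [-1.4  0.5  7.9] w 0.3
```

View pics/h.png

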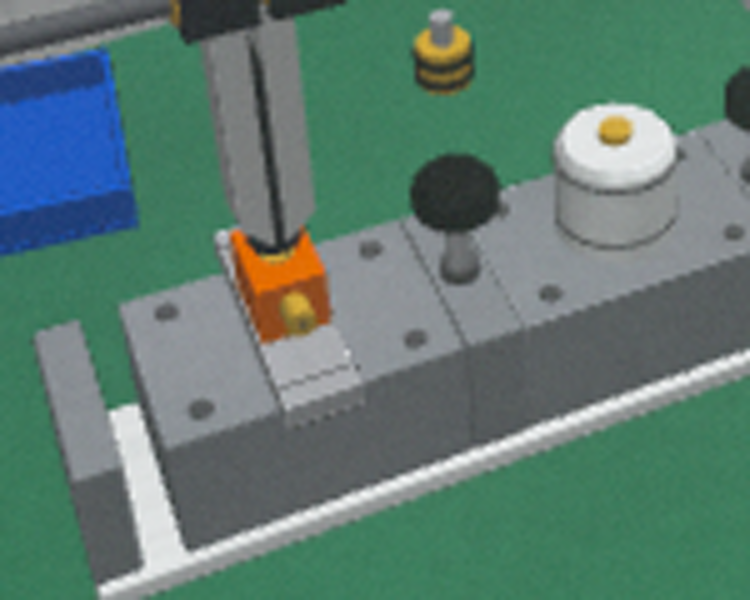

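The knob is pressed down to just above the holder (crop 270,243) and the foot is flat. The stop at 106 is well short of the rod's own end (101), so the rod is resting on the piston. I'll retreat straight up.

```bash
python3 -m crank '[[0,0,0,0,0,-2,1],[0,0,0,0,0,-10,1],[0,0,0,0,0,-30,1],[0,0,0,0,0,-60,1],[0,0,0,0,0,-90,1],[0,0,0,0,0,-100,1],[0,0,0,0,0,-100,1],[0,0,0,0,0,-100,1],[0,0,0,0,0,-100,1],[0,0,0,0,0,-100,1]]'
python3 - <<'E'
from h import *
go(653.2,-143.5,205,174)
d=grab('scene'); c=np.array(d['color']); cv2.imwrite('pics/i.png',cv2.resize(c[200:340,130:330],None,fx=4,fy=4,interpolation=2))
E
```

```text
t: 25.65
position: [652.6, -143.3, 204.4]
tcp_rot: [-3.141, -0.002, 3.038]
wrist_force: [0.3, 0.2, -0.2]
width: 0.7
gripper_force: 0.0
turn [-0.  -0.1  0.1] shift [-0.6 -0.1 -0.6] t 25.65 F [ 0.3  0.2 -0.2] w 0.7
```

View pics/i.png

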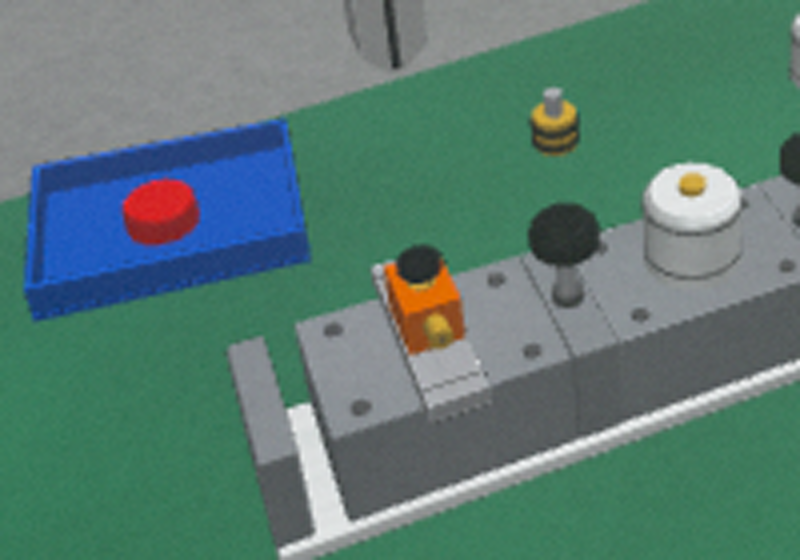

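The cap lies flat in the tray (crop 160,210). The gauge stands flat on the bar with its knob down (418,263), and nothing is touching it. Handing in.

```bash
python3 -c "
from workcell import job
print(job.job_done())"
```

```text
the job is handed in; nothing more can be done
None
```

The job is handed in, with no verdict returned: the red cap lies flat in the tray, and the gauge stands over the open bore with its rod bottomed on the piston, after about 1.6 s pressed at roughly 8 N.

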